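# Clear the can flattener's slot and lay its press plate flush on the bed

## Task

Get the can flattener ready: push the red-handled scraper all the way along its slot so that the lodged scrap drops out of the open end into the tray, and leave the scraper there. Then lay the press plate flat on the seat block, long side along the slot, with its edges flush with the block all round; set it down, do not drop it. Leave the bottles, pot, tub and colander where they stand.

Things in the scene. Friction and masses are not known exactly. Their poses are not given: they have to be found in the camera images.
- bed: fixed grey bed of a can flattener, turned up to 0.25 rad. Origin on the work surface under the seat block's centre; z up, y along the T-slot to its open end. Seat block 100 mm (x) by 120 mm (y), top 45 mm high, centred on the origin. The T-slot runs through it at x = 0: 16 mm wide at the top, 30 mm below, floor 22 mm high. A dark rail 60 mm wide, same height and slot, goes on from y = -60 to -212 mm
- slot_end (a point): open end of the T-slot at its floor: x 0, y +60 mm, height 22 mm on the bed; axes as bed. From here a shallow aluminium tray fixed to the bed (100 mm wide, 106 mm along y, walls 20 mm high) catches scrap
- seat (a point): centre of the seat block's top face, 45 mm above the work surface; axes as bed
- scraper (a joint): travel of the captive scraper along the slot, towards the bed's +y, in m: 0 is fully back, 0.115 is its end stop (fully home, its tip 5 mm past the open end of the slot). Starts at 0 to 0.012; sliding friction about 2 N plus the scrap, viscous drag 8 N per m/s; it stays where it is left
- scraper_top (a point): centre of the top face of the scraper's red upright handle, a post 24 mm (bed x) by 16 mm (bed y), rising from the rail top to 95 mm above the work surface; it lies 197 mm towards -y from the bed origin at travel 0 and 82 mm at full travel; axes as bed
- scrap: orange crumpled can scrap lodged in the T-slot, 60 mm long (y, along the slot), 26 mm wide foot held under the slot's lips, 31 mm high, so it stands up about 8 mm (up to 10 mm) above the seat; 60 g; origin at centre of its underside. It is free to slide along the slot only and drops into the tray at the open end
- plate: loose aluminium press plate 100 mm (x) by 120 mm (y) by 10 mm, same outline as the seat block, 0.3 to 0.55 kg, lying flat on the work surface left or right of the bed, with a central yellow bar handle 20 mm (x) by 70 mm (y) standing from 10 to 50 mm above the plate's underside. Origin at centre of the underside, z up; half a turn makes no difference
- colander: white plastic colander, bowl of 180 mm diameter, 75 mm high, loose; origin at centre of underside; it stands on the other side of the bed from the plate; bystander
- pot: dented aluminium pot, 188 mm rim diameter, 105 mm high, two loop handles, loose; origin at centre of underside; bystander
- tub: transparent tub with a blue twist cap, 100 mm diameter, 120 mm tall, loose; origin at centre of underside; bystander
- bottle1: closed green glass beer bottle, 62 mm diameter, 230 mm tall, loose, standing; origin at centre of underside; bystander
- bottle2: closed green glass beer bottle, 62 mm diameter, 230 mm tall, loose, standing; origin at centre of underside; bystander
- bottle3: closed green glass beer bottle, 62 mm diameter, 230 mm tall, loose, standing; origin at centre of underside; bystander
- bottle4: closed green glass beer bottle, 62 mm diameter, 230 mm tall, loose, standing; origin at centre of underside; bystander

How it is judged:
By the outcome, as a careful person would: the job done as asked, in the order asked, and still so for the second after the job is handed in, with the robot touching nothing.
It also fails if it takes over 58 s, if anything falls off the work surface, if the arm or the gripper's body presses on something with over 40 N, if the wrist force passes 120 N, or if a joint passes its speed limit or range.

## Robot

A 7-joint arm with a two-finger parallel gripper is mounted at the origin on the work surface. World frame = base frame: x ahead of the robot, y to its left, z up, the work surface at z = 0. Lengths are in m, angles in rad, forces in N, time in s.
With the tool pointing down it reaches from about 0.425 to 0.95 m from the base axis. Payload 16.7 kg.
Tool frame: the origin (TCP) lies midway between the tips of the shut fingers; the grasp point (between the pads) lies pinch_z behind it (pinch_z is the distance from the TCP to the grasp point, in m); x points along the fingers, y is the direction in which the jaws open and shut, and the axes are right-handed (so a half turn about x gives the same grasp; the last joint's range is limited). The gripper opens to 94 mm and grips with 3 to 60 N. Pads are 16 mm wide; open, the fingers measure 119 mm over their backs; the gripper's body (75 mm by 177 mm) begins 78 mm behind the grasp point.
Start: joints at [-1.444, 0.426, 0.074, 1.606, -0.034, 1.111, -0.067], TCP at [0.184, 0.649, 0.205] pointing down, gripper open.
Joint ranges: [-2.85, 2.85], [-0.5, 2.14], [-1.23, 1.37], [0.21, 2.46], [-1.02, 4.16], [0.16, 2.05], [-2.73, 2.73]. Speed limits (rad/s): [1.89, 1.89, 2.39, 2.39, 3.01, 3.01, 3.01].

## Interface

Orientations are given as a rotation vector (axis times angle).
In Python, from station import * gives the robot as it stands. The module is installed in compiled form; this text tells all that it offers.
- The arm moves only by the shell command python3 -m creep 'ROWS' [FORCE]. ROWS is JSON, a list of rows, each an object of numbers: "dx", "dy", "dz": the shift along the tool's x, y, z in m; "ax", "ay", "az": the turn, a rotation vector about the tool's x, y, z in rad; "jaw": the closure, from -1 (fully open) to 1 (shut). In form: [{"dx": .., "dy": .., "dz": .., "ax": .., "ay": .., "az": .., "jaw": ..}, ...]. A call has 1 to 20 rows; each row shifts and turns the commanded pose from where the row before left it, along the tool's axes as they then stand; what a row does not reach is not made up. A row lasts 1/10 s, in which the tool goes at most 50 mm and 8.59 degrees, less where a joint would pass 70% of its speed; a pose out of reach is approached as far as the arm can. A call with a gripper value outside its range is refused whole. The fingers move at their own pace and stop on an object; FORCE is the grip in N (left out, the last holds). Time passes only in rows, so rows that do not move let the fingers close. It gives the time, the measured TCP pose, the force and the opening at its end, in the units of the state.
- get_obs(): the state, without advancing time (a new reading comes with each control period).
- read_camera(name): name is "side" or "top"; returns a dict with "img" (420x560x3 uint8, red, green, blue), "fx", "fy", "cx", "cy" (pixels), "R" (3x3) and "t" (3): a world point X has camera coordinates R X + t. Camera axes: x right, y down, z forward; pixel columns grow to the right and rows downward; lengths in m; the calibration is good to about 2 mm. A picture is of the moment at which its call begins. There is no depth.
- job_done(): hands the job in, once; it reports no verdict.
The state is a dict: "time_s": time; "q": joint angles; "dq": joint speeds; "tau": joint torques, N m; "eef_pos": TCP position; "ee_rot": TCP orientation; "ft_force": force on the tool from outside, world axes, zero at the start; "moment": the same for the moment, N m; "grip_width": finger opening in m.
Only numpy, scipy, OpenCV 4.12 (cv2) and the standard library are available. Lean on these libraries where they do the work, as an engineer would, in place of code of your own. Each camera call takes 0.05 s, during which the arm holds its last target. There are 200 camera calls.

## Working session

There is one attempt and no reset: what is moved stays moved. The work goes in short steps, Python scripts to look and compute and a shell command to move; the robot and the scene stay as the last step left them, time stands still between calls to the robot, and variables do not carry over. Pictures are saved under pics/ and viewed, about 8 in all and at most 12, crops included, and the job is handed in when it is done.

```bash
mkdir -p pics; cat > h.py <<'E'
from station import *
import numpy as np, cv2
from scipy.spatial.transform import Rotation as Ro
def snap(n):
    c=read_camera(n); return c
def save(c,f): cv2.imwrite('pics/'+f,c['img'][:,:,::-1])
def ray(c,u,v,z):
    R=np.array(c['R']);t=np.array(c['t']);d=R.T@np.array([(u-c['cx'])/c['fx'],(v-c['cy'])/c['fy'],1]);o=-R.T@t
    return o+d*(z-o[2])/d[2]
def proj(c,X):
    p=np.array(c['R'])@np.array(X)+np.array(c['t']); return np.array([c['fx']*p[0]/p[2]+c['cx'],c['fy']*p[1]/p[2]+c['cy']])
E
python3 - <<'E'
from h import *
for n in('top','side'):
    c=snap(n);save(c,n+'0.png');print(n,c['fx'],c['cx'],c['cy'],(-np.array(c['R']).T@c['t']).round(3),np.array(c['R']).round(3).tolist())
o=get_obs();print(o['time_s'],o['eef_pos'],Ro.from_rotvec(o['ee_rot']).as_matrix().round(3),o['grip_width'],o['ft_force'])
import station;print([x for x in dir(station) if x[0]!='_'])
E
```

```text
top 516.8662121821798 287.07558148873557 213.37744554057917 [ 0.34  -0.018  1.66 ] [[-0.006, -1.0, 0.005], [-0.992, 0.006, -0.126], [0.126, -0.005, -0.992]]
side 441.28990579233226 279.6267318851306 212.47301526802184 [ 0.352 -1.397  0.889] [[0.991, -0.131, 0.002], [-0.062, -0.49, -0.87], [0.115, 0.862, -0.494]]
0.1 [0.18439228 0.64893502 0.20487984] [[-0.     0.273  0.962]
 [-0.001  0.962 -0.273]
 [-1.    -0.001  0.   ]] 0.09388748962375301 [ 0.56396491  0.41202752 -0.37875454]
['PlanningError', 'get_obs', 'job_done', 'pinch_z', 'read_camera']
```

View pics/top0.png

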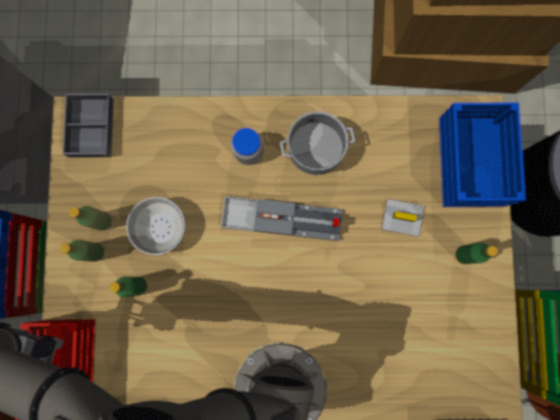

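View pics/side0.png

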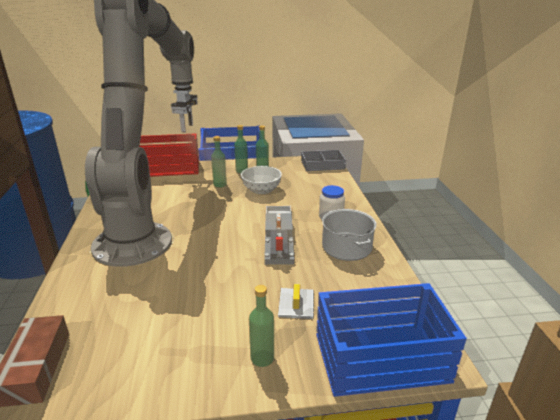

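The top view shows the tray at about (238,214), the red handle at (337,222), the scrap at (271,216), the plate at (403,217) on the -y side and a bottle at (475,252). Next I'll enlarge that area.

```bash
python3 - <<'E'
from h import *
c=snap('top');im=c['img'][185:255,210:435]
cv2.imwrite('pics/crop1.png',cv2.resize(im,None,fx=3.5,fy=3.5,interpolation=cv2.INTER_CUBIC)[:,:,::-1])
hsv=cv2.cvtColor(c['img'],cv2.COLOR_RGB2HSV)
def blob(lo,hi,z,box):
    m=cv2.inRange(hsv,lo,hi); mm=np.zeros_like(m);a,b,d,e=box;mm[b:e,a:d]=m[b:e,a:d]
    n,l,s,ce=cv2.connectedComponentsWithStats(mm);i=1+np.argmax(s[1:,4]);
    pts=np.argwhere(l==i)[:,::-1].astype(np.float32);w=np.array([ray(c,u,v,z)[:2] for u,v in pts],np.float32)
    print(s[i],ce[i].round(1),w.mean(0).round(4),cv2.minAreaRect(w*1000), np.degrees(np.arctan2(*np.linalg.svd(w-w.mean(0))[2][0][::-1])).round(2))
blob((0,150,80),(6,255,255),.095,(320,200,350,240))
blob((170,150,80),(180,255,255),.095,(320,200,350,240))
blob((20,150,100),(35,255,255),.05,(380,200,430,240))
blob((0,0,130),(180,70,255),.01,(380,195,428,240))
E
```

```text
[333 218   7   9  48] [335.6 222. ] [ 0.5109 -0.1744] ((510.9638671875, -175.52920532226562), (18.296268463134766, 24.625234603881836), 89.00852966308594) 167.11
[334 218   1   1   1] [334. 218.] [ 0.5233 -0.1696] ((523.2730102539062, -169.64393615722656), (0.0, 0.0), 0.0) 0.0
[394 212  23   9 150] [405. 216.] [ 0.5336 -0.3972] ((533.8779296875, -397.5124206542969), (70.47351837158203, 21.839046478271484), 78.24290466308594) -100.21
[382 199  42  38 987] [401.6 217.5] [ 0.5336 -0.3955] ((534.9136352539062, -398.68408203125), (124.95782470703125, 103.89669799804688), 78.63584899902344) -108.96
```

View pics/crop1.png

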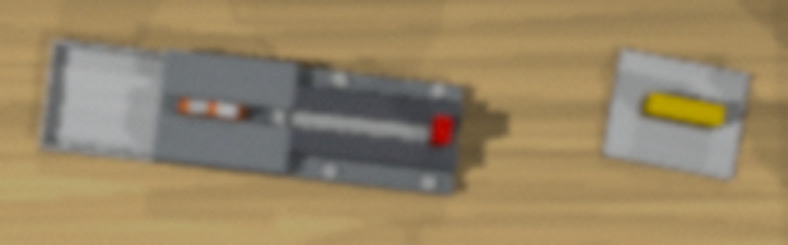

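```bash
python3 - <<'E'
from h import *
from scipy.optimize import least_squares
c=snap('top');s=snap('side')
px=lambda x,y:((x+.5)/3.5-.5+210,(y+.5)/3.5-.5+185)
P=[(px(165,53),(50,60)),(px(298,63),(50,-60)),(px(155,160),(-50,60)),(px(288,172),(-50,-60))]
W=np.array([ray(c,*p,.045)[:2] for p,_ in P]);M=np.array([m for _,m in P])/1000
def T(q,m): cc,ss=np.cos(q[2]),np.sin(q[2]); return q[:2]+m@np.array([[cc,ss],[-ss,cc]])
r=least_squares(lambda q:(T(q,M)-W).ravel(),[.55,0,-.1]);q=r.x;print('bed',q.round(4),(r.fun*1000).round(1))
Q=[(625,50),(748,73),(603,156),(735,180)]
W2=np.array([ray(c,*px(*p),.01)[:2] for p in Q]);
r2=least_squares(lambda q:(T(q,M)-W2).ravel(),[.53,-.4,-.1]);print('plate',r2.x.round(4),(r2.fun*1000).round(1))
print('handle0',T(q,np.array([0,-.197])))
def ov(c,f,box,k):
    im=cv2.resize(c['img'],None,fx=k,fy=k,interpolation=cv2.INTER_CUBIC)[:,:,::-1].copy()
    def poly(qq,pts,z,col):
        p=np.array([proj(c,[*T(qq,np.array(m)/1000),z]) for m in pts]);p=((p+.5)*k-.5)
        cv2.polylines(im,[np.round(p*16).astype(int)],True,col,1,cv2.LINE_AA,4)
    R=lambda a,b,cx=0,cy=0:[(cx-a,cy-b),(cx+a,cy-b),(cx+a,cy+b),(cx-a,cy+b)]
    poly(q,R(50,60),.045,(0,255,0));poly(q,R(30,76,0,-136),.045,(255,255,0));poly(q,R(8,136,0,-76),.045,(255,0,255));poly(q,R(12,8,0,-197),.095,(255,255,255))
    poly(r2.x,R(50,60),.01,(0,255,0));poly(r2.x,R(10,35),.05,(255,0,0))
    a,b,d,e=[int(v*k) for v in box];return im[b:e,a:d]
A=ov(c,'',(215,185,430,250),3.5);B=ov(s,'',(225,195,330,325),3)
cv=np.zeros((600,760,3),np.uint8);cv[:A.shape[0],:A.shape[1]]=A[:,:760];cv[A.shape[0]:,:B.shape[1]]=B[:600-A.shape[0]];cv2.imwrite('pics/ov1.png',cv)
E
```

```text
bed [ 0.5347  0.0132 -0.0911] [ 1.5 -0.1  0.4  0.3 -1.2  0.1 -0.6 -0.3]
plate [ 0.534  -0.4009 -0.1922] [ 0.3  2.7 -0.6 -2.3  0.3 -1.4  0.1  1. ]
handle0 [ 0.5167351  -0.18299996]
```

View pics/ov1.png

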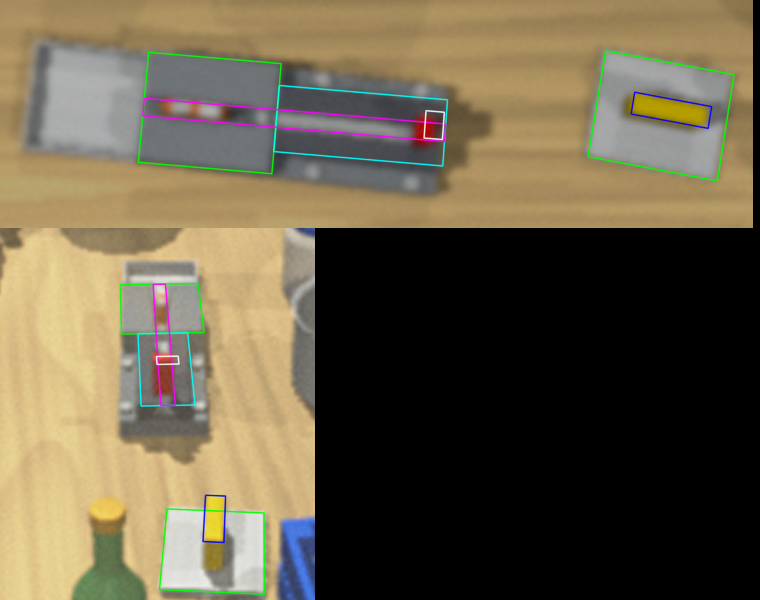

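```bash
python3 -m creep '[{"dx":-0.05},{"dx":-0.05},{"ax":0.14,"dz":0.02},{"ax":0.14},{"ax":0.14},{"ax":0.14}]'; python3 -c "
from h import *;o=get_obs();print(o['q'],o['ft_force'],pinch_z)"
```

```text
[-1.44351804  0.42640407  0.07387513  1.60623503 -0.03411021  1.1108106
 -0.06709614] [ 9.73441676e-01 -2.22168206e-01 -9.70696742e-04] 0.0188invalid input at $[0]: expected keys dx, dy, dz, ax, ay, az, jaw
```

The outlines fit in both views. The handle top is about 8 mm ahead of the travel-0 outline. Every row needs all its keys, so I'll send that move again with them.

```bash
python3 -m creep '[{"dx":-0.05,"dy":0,"dz":0,"ax":0,"ay":0,"az":0,"jaw":-1},{"dx":-0.05,"dy":0,"dz":0,"ax":0,"ay":0,"az":0,"jaw":-1},{"dx":0,"dy":0,"dz":0,"ax":0.1386,"ay":0,"az":0,"jaw":-1},{"dx":0,"dy":0,"dz":0,"ax":0.1386,"ay":0,"az":0,"jaw":-1},{"dx":0,"dy":0,"dz":0,"ax":0.1386,"ay":0,"az":0,"jaw":-1},{"dx":0,"dy":0,"dz":0,"ax":0.1386,"ay":0,"az":0,"jaw":-1},{"dx":0,"dy":0,"dz":0,"ax":0.1386,"ay":0,"az":0,"jaw":-1},{"dx":0,"dy":0,"dz":0,"ax":0.1386,"ay":0,"az":0,"jaw":-1},{"dx":0,"dy":0,"dz":0,"ax":0.1386,"ay":0,"az":0,"jaw":-1},{"dx":0,"dy":0,"dz":0,"ax":0.1386,"ay":0,"az":0,"jaw":-1},{"dx":0,"dy":0,"dz":0,"ax":0.1386,"ay":0,"az":0,"jaw":-1},{"dx":0,"dy":0,"dz":0,"ax":0.1386,"ay":0,"az":0,"jaw":-1}]' 40; cat >> h.py <<'E'
def to(X,yaw=None):
    o=get_obs();R=Ro.from_rotvec(o['ee_rot']).as_matrix();p=np.array(o['eef_pos'])
    print('t',round(o['time_s'],2),'q',np.round(o['q'],2),'p',p.round(4),'yaw_y',round(np.arctan2(R[1,1],R[0,1]),4),'tilt',R[2].round(3),'F',np.round(o['ft_force'],1),'w',round(o['grip_width'],4))
    print('shift',(R.T@(np.array(X)-p)).round(4), '' if yaw is None else ('ax',round(-(yaw-np.arctan2(R[1,1],R[0,1])),4)))
E
python3 -c "
from h import *;to([.5175,-.175,.25],-.091)"
```

```text
time_s: 1.45
eef_pos: [0.1844, 0.6492, 0.3053]
ee_rot: [1.281, 1.161, -1.281]
ft_force: [0.3, 0.5, 1.1]
grip_width: 0.0941
t 1.45 q [-1.63  0.37  0.33  1.5  -0.12  1.3  -1.38] p [0.1844 0.6492 0.3053] yaw_y -0.0977 tilt [-1. -0.  0.] F [0.3 0.5 1.1] w 0.0941
shift [0.0555 0.4119 0.7877] ('ax', np.float64(-0.0067))
```

```bash
python3 -m creep '[{"dx":0,"dy":0.038,"dz":0.032,"ax":0,"ay":0,"az":0,"jaw":-1},{"dx":0,"dy":0.038,"dz":0.032,"ax":0,"ay":0,"az":0,"jaw":-1},{"dx":0,"dy":0.038,"dz":0.032,"ax":0,"ay":0,"az":0,"jaw":-1},{"dx":0,"dy":0.038,"dz":0.032,"ax":0,"ay":0,"az":0,"jaw":-1},{"dx":0,"dy":0.038,"dz":0.032,"ax":0,"ay":0,"az":0,"jaw":-1},{"dx":0,"dy":0.038,"dz":0.032,"ax":0,"ay":0,"az":0,"jaw":-1},{"dx":0,"dy":0.038,"dz":0.032,"ax":0,"ay":0,"az":0,"jaw":-1},{"dx":0,"dy":0.038,"dz":0.032,"ax":0,"ay":0,"az":0,"jaw":-1},{"dx":0,"dy":0.01,"dz":0.048,"ax":0,"ay":0,"az":0,"jaw":-1},{"dx":0,"dy":0.01,"dz":0.048,"ax":0,"ay":0,"az":0,"jaw":-1},{"dx":0,"dy":0.01,"dz":0.048,"ax":0,"ay":0,"az":0,"jaw":-1},{"dx":0,"dy":0.01,"dz":0.048,"ax":0,"ay":0,"az":0,"jaw":-1},{"dx":0,"dy":0.01,"dz":0.048,"ax":0,"ay":0,"az":0,"jaw":-1},{"dx":0,"dy":0.01,"dz":0.048,"ax":0,"ay":0,"az":0,"jaw":-1},{"dx":0,"dy":0.01,"dz":0.048,"ax":0,"ay":0,"az":0,"jaw":-1},{"dx":0,"dy":0.01,"dz":0.048,"ax":0,"ay":0,"az":0,"jaw":-1},{"dx":0,"dy":0.01,"dz":0.048,"ax":0,"ay":0,"az":0,"jaw":-1},{"dx":0,"dy":0.01,"dz":0.048,"ax":0,"ay":0,"az":0,"jaw":-1},{"dx":0,"dy":0.01,"dz":0.048,"ax":0,"ay":0,"az":0,"jaw":-1}]'; python3 -c "
from h import *;to([.5175,-.175,.25],-.091)"
```

```text
time_s: 3.35
eef_pos: [0.5246, -0.1712, 0.3059]
ee_rot: [1.277, 1.164, -1.275]
ft_force: [0.6, 0.9, 0.8]
grip_width: 0.0939
t 3.35 q [-0.58  0.19  0.91  1.79 -0.16  1.23  0.28] p [ 0.5246 -0.1712  0.3059] yaw_y -0.0913 tilt [-1.     0.001 -0.001] F [0.6 0.9 0.8] w 0.0939
shift [ 0.0558 -0.0068  0.0044] ('ax', np.float64(-0.0003))
```

```bash
python3 -m creep '[{"dx":0.04,"dy":-0.007,"dz":0.004,"ax":0,"ay":0,"az":0,"jaw":-1},{"dx":0.05,"dy":0,"dz":0,"ax":0,"ay":0,"az":0,"jaw":-1},{"dx":0.05,"dy":0,"dz":0,"ax":0,"ay":0,"az":0,"jaw":-1},{"dx":0.05,"dy":0,"dz":0,"ax":0,"ay":0,"az":0,"jaw":-1},{"dx":0.03,"dy":0,"dz":0,"ax":0,"ay":0,"az":0,"jaw":-1},{"dx":0.024,"dy":0,"dz":0,"ax":0,"ay":0,"az":0,"jaw":-1},{"dx":0,"dy":0,"dz":0,"ax":0,"ay":0,"az":0,"jaw":1},{"dx":0,"dy":0,"dz":0,"ax":0,"ay":0,"az":0,"jaw":1},{"dx":0,"dy":0,"dz":0,"ax":0,"ay":0,"az":0,"jaw":1},{"dx":0,"dy":0,"dz":0,"ax":0,"ay":0,"az":0,"jaw":1},{"dx":0,"dy":0,"dz":0,"ax":0,"ay":0,"az":0,"jaw":1},{"dx":0,"dy":0,"dz":0,"ax":0,"ay":0,"az":0,"jaw":1},{"dx":0,"dy":0,"dz":0,"ax":0,"ay":0,"az":0,"jaw":1},{"dx":0,"dy":0,"dz":0,"ax":0,"ay":0,"az":0,"jaw":1}]' 25; python3 -c "
from h import *;to([.5175,-.175,.062],-.091);save(snap('side'),'s2.png')
im=cv2.imread('pics/s2.png')[180:330,220:340];cv2.imwrite('pics/s2.png',cv2.resize(im,None,fx=4,fy=4,interpolation=2))"
```

```text
time_s: 4.75
eef_pos: [0.5173, -0.1728, 0.0616]
ee_rot: [1.277, 1.164, -1.277]
ft_force: [-0.5, -0.6, -0.3]
grip_width: 0.0336
t 4.75 q [-0.36  0.49  0.72  2.05 -0.47  0.76  0.56] p [ 0.5173 -0.1728  0.0616] yaw_y -0.092 tilt [-1.  0.  0.] F [-0.5 -0.6 -0.3] w 0.0336
shift [-0.0004  0.0004  0.0022] ('ax', np.float64(-0.001))
```

View pics/s2.png

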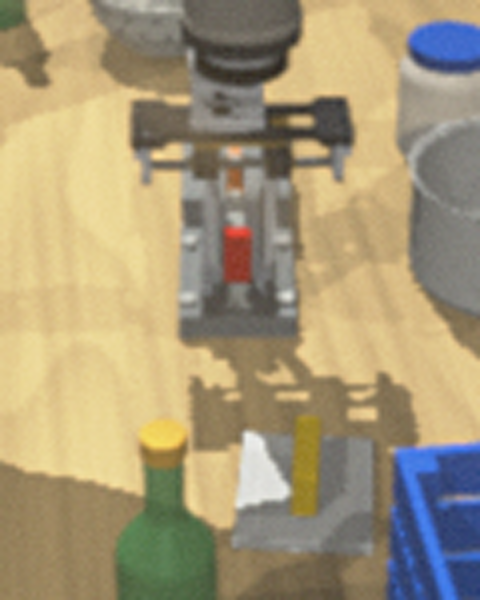

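The picture shows the gripper body over the handle, with the red post at about (237,255) in the crop. The fingers are at 34 mm and still closing.

```bash
python3 -m creep '[{"dx":0,"dy":0,"dz":0,"ax":0,"ay":0,"az":0,"jaw":1},{"dx":0,"dy":0,"dz":0,"ax":0,"ay":0,"az":0,"jaw":1},{"dx":0,"dy":0,"dz":0,"ax":0,"ay":0,"az":0,"jaw":1},{"dx":0,"dy":0,"dz":0,"ax":0,"ay":0,"az":0,"jaw":1}]' 25; python3 -c "
from h import *;to([.5175,-.175,.062],-.091)"
```

```text
time_s: 5.2
eef_pos: [0.5147, -0.1726, 0.0611]
ee_rot: [1.276, 1.168, -1.28]
ft_force: [-14.8, 3.4, 13.5]
grip_width: 0.0241
t 5.2 q [-0.36  0.49  0.72  2.05 -0.47  0.77  0.56] p [ 0.5147 -0.1726  0.0611] yaw_y -0.0931 tilt [-1.    -0.004 -0.001] F [-14.8   3.4  13.5] w 0.0241
shift [-0.0009  0.003   0.0021] ('ax', np.float64(-0.0021))
```

```bash
python3 -m creep '[{"dx":0,"dy":-0.003,"dz":0,"ax":0,"ay":0,"az":0,"jaw":1},{"dx":0,"dy":0,"dz":0,"ax":0,"ay":0,"az":0,"jaw":1},{"dx":0,"dy":0,"dz":-0.005,"ax":0,"ay":0,"az":0,"jaw":1},{"dx":0,"dy":0,"dz":-0.008,"ax":0,"ay":0,"az":0,"jaw":1},{"dx":0,"dy":0,"dz":-0.008,"ax":0,"ay":0,"az":0,"jaw":1},{"dx":0,"dy":0,"dz":-0.008,"ax":0,"ay":0,"az":0,"jaw":1},{"dx":0,"dy":0,"dz":-0.008,"ax":0,"ay":0,"az":0,"jaw":1}]' 30; python3 -c "
from h import *;to([.5175,-.175,.062],-.091)"
```

```text
time_s: 5.9
eef_pos: [0.519, -0.1359, 0.0614]
ee_rot: [1.277, 1.161, -1.276]
ft_force: [11.1, -4.2, -16.2]
grip_width: 0.0237
t 5.9 q [-0.44  0.48  0.73  2.07 -0.46  0.75  0.49] p [ 0.519  -0.1359  0.0614] yaw_y -0.0923 tilt [-1.     0.002  0.001] F [ 11.1  -4.2 -16.2] w 0.0237
shift [-0.0005  0.0021  0.0391] ('ax', np.float64(-0.0013))
```

```bash
python3 -m creep '[{"dx":0,"dy":0.002,"dz":-0.004,"ax":0,"ay":0,"az":0,"jaw":1},{"dx":0,"dy":0.0003,"dz":-0.008,"ax":0,"ay":0,"az":0,"jaw":1},{"dx":0,"dy":0.0003,"dz":-0.008,"ax":0,"ay":0,"az":0,"jaw":1},{"dx":0,"dy":0.0003,"dz":-0.008,"ax":0,"ay":0,"az":0,"jaw":1},{"dx":0,"dy":0.0003,"dz":-0.008,"ax":0,"ay":0,"az":0,"jaw":1}]' 30; python3 -c "
from h import *;to([.5175,-.175,.062],-.091)"
```

```text
time_s: 6.4
eef_pos: [0.5234, -0.0998, 0.0613]
ee_rot: [1.276, 1.165, -1.278]
ft_force: [-4.8, -2.2, 0.2]
grip_width: 0.0239
t 6.4 q [-0.51  0.48  0.73  2.08 -0.46  0.75  0.42] p [ 0.5234 -0.0998  0.0613] yaw_y -0.0925 tilt [-1.    -0.001  0.   ] F [-4.8 -2.2  0.2] w 0.0239
shift [-0.0007  0.001   0.0754] ('ax', np.float64(-0.0015))
```

```bash
python3 -m creep '[{"dx":0,"dy":-0.0003,"dz":-0.007,"ax":0,"ay":0,"az":0,"jaw":1},{"dx":0,"dy":0,"dz":-0.007,"ax":0,"ay":0,"az":0,"jaw":1},{"dx":0,"dy":0,"dz":-0.007,"ax":0,"ay":0,"az":0,"jaw":1},{"dx":0,"dy":0,"dz":-0.006,"ax":0,"ay":0,"az":0,"jaw":1},{"dx":0,"dy":0,"dz":-0.004,"ax":0,"ay":0,"az":0,"jaw":1},{"dx":0,"dy":0,"dz":-0.003,"ax":0,"ay":0,"az":0,"jaw":1}]' 30; python3 -c "
from h import *;to([.5175,-.175,.062],-.091)"
```

```text
time_s: 7.0
eef_pos: [0.5274, -0.0658, 0.0614]
ee_rot: [1.276, 1.164, -1.276]
ft_force: [6.3, -3.2, -14.4]
grip_width: 0.0241
t 7.0 q [-0.57  0.47  0.73  2.08 -0.46  0.75  0.36] p [ 0.5274 -0.0658  0.0614] yaw_y -0.0917 tilt [-1.     0.001  0.   ] F [  6.3  -3.2 -14.4] w 0.0241
shift [-6.000e-04  1.000e-04  1.096e-01] ('ax', np.float64(-0.0007))
```

Not at the stop yet, so I'll keep pushing gently while watching the y force.

```bash
python3 -m creep '[{"dx":0,"dy":0.0008,"dz":-0.003,"ax":0,"ay":0,"az":0,"jaw":1},{"dx":0,"dy":0,"dz":-0.003,"ax":0,"ay":0,"az":0,"jaw":1},{"dx":0,"dy":0,"dz":-0.002,"ax":0,"ay":0,"az":0,"jaw":1},{"dx":0,"dy":0,"dz":0,"ax":0,"ay":0,"az":0,"jaw":1}]' 30; python3 -c "
from h import *;to([.5175,-.175,.062],-.091)"
```

```text
time_s: 7.4
eef_pos: [0.5279, -0.0624, 0.0615]
ee_rot: [1.276, 1.159, -1.281]
ft_force: [-1.1, -25.1, -12.0]
grip_width: 0.0236
t 7.4 q [-0.59  0.48  0.73  2.08 -0.46  0.75  0.34] p [ 0.5279 -0.0624  0.0615] yaw_y -0.0954 tilt [-1.     0.     0.004] F [ -1.1 -25.1 -12. ] w 0.0236
shift [0.     0.0004 0.113 ] ('ax', np.float64(-0.0044))
```

The scraper is at its end stop, with the y force up to -25 N. I'll unload, release, go up and look.

```bash
python3 -m creep '[{"dx":0,"dy":0,"dz":0.002,"ax":0,"ay":0,"az":0,"jaw":1},{"dx":0,"dy":0,"dz":0,"ax":0,"ay":0,"az":0,"jaw":0.2},{"dx":0,"dy":0,"dz":0,"ax":0,"ay":0,"az":0,"jaw":-0.4},{"dx":0,"dy":0,"dz":0,"ax":0,"ay":0,"az":0,"jaw":-0.4},{"dx":0,"dy":0,"dz":0,"ax":0,"ay":0,"az":0,"jaw":-0.4},{"dx":-0.03,"dy":0,"dz":0,"ax":0,"ay":0,"az":0,"jaw":-1},{"dx":-0.05,"dy":0,"dz":0.0,"ax":0,"ay":0,"az":0,"jaw":-1},{"dx":-0.05,"dy":0,"dz":0.02,"ax":0,"ay":0,"az":0,"jaw":-1},{"dx":0,"dy":0,"dz":0.05,"ax":0,"ay":0,"az":0,"jaw":-1},{"dx":0,"dy":0,"dz":0.05,"ax":0.05,"ay":0,"az":0,"jaw":-1},{"dx":0,"dy":0,"dz":0.05,"ax":0.05,"ay":0,"az":0,"jaw":-1},{"dx":0,"dy":0,"dz":0.04,"ax":0,"ay":0,"az":0,"jaw":-1},{"dx":0,"dy":0,"dz":0.04,"ax":0,"ay":0,"az":0,"jaw":-1}]'
cat > fit.py <<'E'
from h import *
from scipy.optimize import least_squares
def T(q,m): cc,ss=np.cos(q[2]),np.sin(q[2]); return q[:2]+np.asarray(m)@np.array([[cc,ss],[-ss,cc]])
def edges(c,q,segs,z,rng=12,sgn=None):
    """offsets (m, outward normal) of strongest edge along normals of segment list (a,b in mm)"""
    g=cv2.cvtColor(c['img'],cv2.COLOR_RGB2GRAY).astype(np.float32); out=[]
    ds=np.arange(-rng,rng+.01,.5)
    for a,b in segs:
        a=np.array(a,float);b=np.array(b,float);n=np.array([(b-a)[1],-(b-a)[0]])/np.linalg.norm(b-a)
        prof=[]
        for f in np.linspace(.1,.9,25):
            pts=[proj(c,[*T(q,(a+f*(b-a)+d*n)/1000),z]) for d in ds];p=np.array(pts,np.float32)
            prof.append(cv2.remap(g,p[None,:,0].copy(),p[None,:,1].copy(),cv2.INTER_LINEAR)[0])
        prof=np.array(prof)
        for h in (prof[:12].mean(0),prof[13:].mean(0)):
            G=np.gradient(cv2.GaussianBlur(h[None],(0,0),2)[0]); i=np.argmax(abs(G)); w=abs(G)*(abs(np.arange(len(G))-i)<=5)
            out.append((round((w*ds).sum()/w.sum(),1),round(G[i],1)))
    return out
E
python3 - <<'E'
from fit import *
c=snap('top');s=snap('side');q=np.array([.5347,.0132,-.0911])
to([.534,-.4,.25],-.192)
k=4;A=cv2.resize(c['img'][185:255,210:400],None,fx=k,fy=k,interpolation=2);B=cv2.resize(s['img'][190:270,235:325],None,fx=k,fy=k,interpolation=2)
cv=np.zeros((600,760,3),np.uint8);cv[:280,:760]=A;cv[280:600,:360]=B;cv2.imwrite('pics/after.png',cv[:,:,::-1])
# counterclockwise CW so outward normal
S=[((-50,-60),(50,-60)),((50,-60),(50,60)),((50,60),(-50,60)),((-50,60),(-50,-60))]
print('seat',edges(c,q,S,.045));print('plate',edges(c,np.array([.534,-.4009,-.1922]),S,.01))
E
```

```text
time_s: 8.7
eef_pos: [0.4948, -0.308, 0.188]
ee_rot: [1.349, 1.112, -1.349]
ft_force: [1.7, 0.8, 0.4]
grip_width: 0.0937
t 8.8 q [-0.24  0.41  0.9   1.87 -0.37  1.04  0.61] p [ 0.4929 -0.3119  0.1885] yaw_y -0.1986 tilt [-1.     0.001  0.002] F [-0.7  0.5  0.5] w 0.0939
shift [-0.0613  0.0578  0.0784] ('ax', np.float64(-0.0066))
seat [(np.float64(-2.0), np.float32(-2.2)), (np.float64(-1.0), np.float32(-1.9)), (np.float64(5.0), np.float32(2.5)), (np.float64(6.1), np.float32(1.7)), (np.float64(-1.5), np.float32(2.0)), (np.float64(1.4), np.float32(1.0)), (np.float64(3.0), np.float32(3.7)), (np.float64(4.5), np.float32(3.6))]
plate [(np.float64(8.4), np.float32(1.0)), (np.float64(8.9), np.float32(0.3)), (np.float64(-3.0), np.float32(0.3)), (np.float64(9.2), np.float32(-0.7)), (np.float64(9.5), np.float32(1.1)), (np.float64(7.0), np.float32(-0.2)), (np.float64(-6.2), np.float32(0.1)), (np.float64(6.9), np.float32(-0.2))]
```

View pics/after.png

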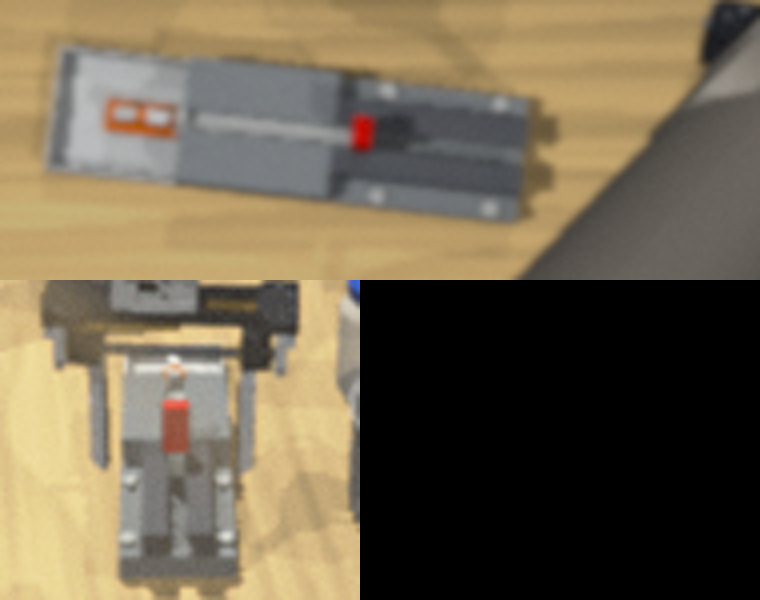

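The scrap is in the tray at crop (140,118) and the handle is home at (362,133). Now I'll go over the plate, descend and grip the bar.

```bash
python3 -m creep '[{"dx":0,"dy":0.029,"dz":0.038,"ax":0,"ay":0,"az":0,"jaw":-1},{"dx":0,"dy":0.028,"dz":0.039,"ax":0,"ay":0,"az":0,"jaw":-1},{"dx":0.04,"dy":0,"dz":0,"ax":0,"ay":0,"az":0,"jaw":-1},{"dx":0.04,"dy":0,"dz":0,"ax":0,"ay":0,"az":0,"jaw":-1},{"dx":0.03,"dy":0,"dz":0,"ax":0,"ay":0,"az":0,"jaw":-1}]' 30
python3 - <<'E'
from fit import *
to([.534,-.399,.018],-.196)
c=snap('top');px=lambda x,y:((x+.5)/4-.5+210,(y+.5)/4-.5+185)
print('seat ctr',ray(c,*px(259.5,127),.045),'handle',ray(c,*px(363,133),.095),'tip',ray(c,*px(195,120),.035))
for e in [((342,70),(332,195)),((187,60),(177,183))]:
  a,b=[ray(c,*px(*p),.045)[:2] for p in e];print(a,b,np.arctan2(*(a-b)[::-1]))
for e,z in [(((60,45),(530,97)),.03),(((48,170),(520,218)),.02),(((200,119),(345,134)),.04)]:
  a,b=[ray(c,*px(*p),z)[:2] for p in e];print('yaw',-np.arctan2(*(a-b)))
E
```

```text
time_s: 9.3
eef_pos: [0.5361, -0.3921, 0.0754]
ee_rot: [1.349, 1.114, -1.35]
ft_force: [0.6, 0.9, 0.4]
grip_width: 0.0943
t 9.3 q [ 0.01  0.67  0.75  1.77 -0.55  0.93  0.81] p [ 0.5361 -0.3921  0.0754] yaw_y -0.1918 tilt [-1.    -0.002 -0.001] F [0.6 0.9 0.4] w 0.0943
shift [ 0.0574 -0.0007  0.0072] ('ax', np.float64(0.0042))
seat ctr [0.5353216  0.01273535 0.045     ] handle [ 0.52423131 -0.06709083  0.095     ] tip [0.54239812 0.06397363 0.035     ]
[ 0.58028947 -0.05253661] [ 0.4813374  -0.04389934] -0.08706671774513582
[0.58894066 0.069824  ] [0.49146952 0.07753129] -0.07890832294683328
yaw -0.11682289482667543
yaw -0.10739161147152099
yaw -0.10940234514677745
```

```bash
python3 -m creep '[{"dx":0.03,"dy":0,"dz":0.007,"ax":0,"ay":0,"az":0,"jaw":-1},{"dx":0.025,"dy":0,"dz":0,"ax":0.004,"ay":0,"az":0,"jaw":-1},{"dx":0,"dy":0,"dz":0,"ax":0,"ay":0,"az":0,"jaw":1},{"dx":0,"dy":0,"dz":0,"ax":0,"ay":0,"az":0,"jaw":1},{"dx":0,"dy":0,"dz":0,"ax":0,"ay":0,"az":0,"jaw":1},{"dx":0,"dy":0,"dz":0,"ax":0,"ay":0,"az":0,"jaw":1},{"dx":0,"dy":0,"dz":0,"ax":0,"ay":0,"az":0,"jaw":1},{"dx":0,"dy":0,"dz":0,"ax":0,"ay":0,"az":0,"jaw":1},{"dx":0,"dy":0,"dz":0,"ax":0,"ay":0,"az":0,"jaw":1},{"dx":0,"dy":0,"dz":0,"ax":0,"ay":0,"az":0,"jaw":1},{"dx":0,"dy":0,"dz":0,"ax":0,"ay":0,"az":0,"jaw":1},{"dx":0,"dy":0,"dz":0,"ax":0,"ay":0,"az":0,"jaw":1},{"dx":0,"dy":0,"dz":0,"ax":0,"ay":0,"az":0,"jaw":1},{"dx":0,"dy":0,"dz":0,"ax":0,"ay":0,"az":0,"jaw":1}]' 50
python3 - <<'E'
from fit import *
to([.534,-.399,.018],-.196)
E
```

```text
time_s: 10.75
eef_pos: [0.5351, -0.3998, 0.0229]
ee_rot: [1.352, 1.11, -1.352]
ft_force: [1.6, -0.5, -1.0]
grip_width: 0.0196
t 10.75 q [ 0.06  0.73  0.7   1.78 -0.61  0.86  0.85] p [ 0.5351 -0.3998  0.0229] yaw_y -0.1961 tilt [-1.  0.  0.] F [ 1.6 -0.5 -1. ] w 0.0196
shift [ 0.0049 -0.0013 -0.0006] ('ax', np.float64(-0.0001))
```

```bash
python3 -m creep '[{"dx":-0.01,"dy":0,"dz":0,"ax":0,"ay":0,"az":0,"jaw":1},{"dx":-0.03,"dy":0,"dz":0,"ax":0,"ay":0,"az":0,"jaw":1},{"dx":-0.04,"dy":0,"dz":0,"ax":0,"ay":0,"az":0,"jaw":1},{"dx":-0.04,"dy":0,"dz":0,"ax":0,"ay":0,"az":0,"jaw":1},{"dx":-0.02,"dy":0,"dz":-0.015,"ax":0,"ay":0,"az":0,"jaw":1},{"dx":0,"dy":0,"dz":-0.03,"ax":-0.02,"ay":0,"az":0,"jaw":1},{"dx":0,"dy":0,"dz":-0.03,"ax":-0.02,"ay":0,"az":0,"jaw":1},{"dx":0,"dy":0,"dz":-0.03,"ax":-0.02,"ay":0,"az":0,"jaw":1},{"dx":0,"dy":0,"dz":-0.03,"ax":-0.018,"ay":0,"az":0,"jaw":1},{"dx":0,"dy":-0.005,"dz":-0.04,"ax":0,"ay":0,"az":0,"jaw":1},{"dx":0,"dy":-0.005,"dz":-0.04,"ax":0,"ay":0,"az":0,"jaw":1},{"dx":0,"dy":-0.005,"dz":-0.04,"ax":0,"ay":0,"az":0,"jaw":1},{"dx":0,"dy":-0.005,"dz":-0.04,"ax":0,"ay":0,"az":0,"jaw":1},{"dx":0,"dy":0,"dz":-0.04,"ax":0,"ay":0,"az":0,"jaw":1},{"dx":0,"dy":0,"dz":-0.03,"ax":0,"ay":0,"az":0,"jaw":1},{"dx":0,"dy":0,"dz":0,"ax":0,"ay":0,"az":0,"jaw":1}]'
python3 - <<'E'
from fit import *
to([.537,.0135,.11],-.118)
E
```

```text
time_s: 12.35
eef_pos: [0.5653, -0.0312, 0.1629]
ee_rot: [1.292, 1.156, -1.291]
ft_force: [0.4, 0.1, -3.5]
grip_width: 0.0201
t 12.35 q [-0.74  0.4   0.87  1.93 -0.37  0.98  0.19] p [ 0.5653 -0.0312  0.1629] yaw_y -0.1123 tilt [-1.    -0.001 -0.001] F [ 0.4  0.1 -3.5] w 0.0201
shift [ 0.053  -0.0331 -0.0412] ('ax', np.float64(0.0057))
```

```bash
python3 -m creep '[{"dx":0,"dy":-0.017,"dz":-0.021,"ax":0.006,"ay":0,"az":0,"jaw":1},{"dx":0,"dy":-0.016,"dz":-0.02,"ax":0,"ay":0,"az":0,"jaw":1},{"dx":0.03,"dy":0,"dz":0,"ax":0,"ay":0,"az":0,"jaw":1},{"dx":0.03,"dy":0,"dz":0,"ax":0,"ay":0,"az":0,"jaw":1},{"dx":0.014,"dy":0,"dz":0,"ax":0,"ay":0,"az":0,"jaw":1},{"dx":0,"dy":0,"dz":0,"ax":0,"ay":0,"az":0,"jaw":1},{"dx":0,"dy":0,"dz":0,"ax":0,"ay":0,"az":0,"jaw":1}]'
python3 - <<'E'
from fit import *
to([.537,.0135,.0679],-.118)
c=snap('top');s=snap('side');k=4
A=cv2.resize(c['img'][185:255,210:350],None,fx=k,fy=k,interpolation=2);B=cv2.resize(s['img'][190:270,225:335],None,fx=k,fy=k,interpolation=2)
cv=np.zeros((600,560,3),np.uint8);cv[:280,:560]=A;cv[280:600,:440]=B;cv2.imwrite('pics/hover.png',cv[:,:,::-1])
E
```

```text
time_s: 13.05
eef_pos: [0.5376, 0.0079, 0.0897]
ee_rot: [1.301, 1.147, -1.301]
ft_force: [1.0, -0.4, -2.7]
grip_width: 0.0195
t 13.05 q [-0.77  0.45  0.81  2.05 -0.45  0.82  0.18] p [0.5376 0.0079 0.0897] yaw_y -0.1252 tilt [-1.  0.  0.] F [ 1.  -0.4 -2.7] w 0.0195
shift [ 0.0218 -0.0013 -0.0055] ('ax', np.float64(-0.0072))
```

View pics/hover.png

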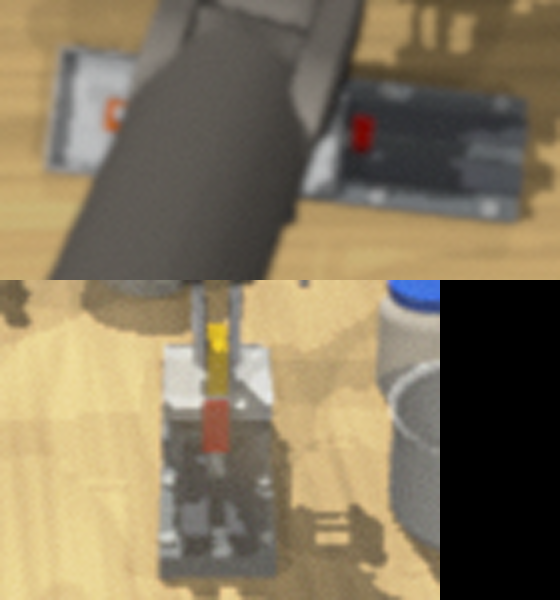

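The arm hides the top view of the plate here. The side view shows the plate held level over the seat, spanning x 162 to 273. I'll correct the offset and lower it gently.

```bash
python3 -m creep '[{"dx":0,"dy":-0.0013,"dz":-0.0055,"ax":-0.007,"ay":0,"az":0,"jaw":1},{"dx":0.006,"dy":0,"dz":0,"ax":0,"ay":0,"az":0,"jaw":1},{"dx":0.006,"dy":0,"dz":0,"ax":0,"ay":0,"az":0,"jaw":1},{"dx":0.005,"dy":0,"dz":0,"ax":0,"ay":0,"az":0,"jaw":1},{"dx":0,"dy":0,"dz":0,"ax":0,"ay":0,"az":0,"jaw":1},{"dx":0,"dy":0,"dz":0,"ax":0,"ay":0,"az":0,"jaw":1},{"dx":0,"dy":0,"dz":0,"ax":0,"ay":0,"az":0,"jaw":1}]'
python3 - <<'E'
from fit import *
to([.537,.0135,.0679],-.118)
E
```

```text
time_s: 13.85
eef_pos: [0.5367, 0.0142, 0.072]
ee_rot: [1.295, 1.151, -1.295]
ft_force: [0.3, 0.6, -4.0]
grip_width: 0.0197
t 13.85 q [-0.76  0.48  0.78  2.07 -0.48  0.78  0.2 ] p [0.5367 0.0142 0.072 ] yaw_y -0.1172 tilt [-1.  0.  0.] F [ 0.3  0.6 -4. ] w 0.0197
shift [0.0041 0.0004 0.0006] ('ax', np.float64(0.0008))
```

```bash
python3 -m creep '[{"dx":0.0015,"dy":0,"dz":0,"ax":0,"ay":0,"az":0,"jaw":1},{"dx":0.0015,"dy":0,"dz":0,"ax":0,"ay":0,"az":0,"jaw":1},{"dx":0.001,"dy":0,"dz":0,"ax":0,"ay":0,"az":0,"jaw":1},{"dx":0.0005,"dy":0,"dz":0,"ax":0,"ay":0,"az":0,"jaw":1},{"dx":0,"dy":0,"dz":0,"ax":0,"ay":0,"az":0,"jaw":1},{"dx":0,"dy":0,"dz":0,"ax":0,"ay":0,"az":0,"jaw":1}]'
python3 - <<'E'
from fit import *
to([.537,.0135,.0679],-.118)
E
```

```text
time_s: 14.45
eef_pos: [0.5366, 0.0143, 0.0678]
ee_rot: [1.295, 1.152, -1.295]
ft_force: [-4.8, 0.4, 10.3]
grip_width: 0.0197
t 14.45 q [-0.75  0.49  0.77  2.07 -0.49  0.77  0.2 ] p [0.5366 0.0143 0.0678] yaw_y -0.1171 tilt [-1.    -0.    -0.001] F [-4.8  0.4 10.3] w 0.0197
shift [-0.0001  0.0005  0.0008] ('ax', np.float64(0.0009))
```

It's in contact with about +10 N. I'll release, rise and back away so the top camera can see it.

```bash
python3 -m creep '[{"dx":0,"dy":0,"dz":0,"ax":0,"ay":0,"az":0,"jaw":0.4},{"dx":0,"dy":0,"dz":0,"ax":0,"ay":0,"az":0,"jaw":0.2},{"dx":0,"dy":0,"dz":0,"ax":0,"ay":0,"az":0,"jaw":-0.2},{"dx":0,"dy":0,"dz":0,"ax":0,"ay":0,"az":0,"jaw":-0.4},{"dx":0,"dy":0,"dz":0,"ax":0,"ay":0,"az":0,"jaw":-0.4},{"dx":-0.02,"dy":0,"dz":0,"ax":0,"ay":0,"az":0,"jaw":-0.4},{"dx":-0.04,"dy":0,"dz":0,"ax":0,"ay":0,"az":0,"jaw":-0.4},{"dx":-0.05,"dy":0,"dz":0,"ax":0,"ay":0,"az":0,"jaw":-0.4},{"dx":0,"dy":0,"dz":0.05,"ax":0,"ay":0,"az":0,"jaw":-0.4},{"dx":0,"dy":0,"dz":0.05,"ax":0,"ay":0,"az":0,"jaw":-0.4},{"dx":0,"dy":0,"dz":0.05,"ax":0,"ay":0,"az":0,"jaw":-0.4},{"dx":0,"dy":0,"dz":0.05,"ax":0,"ay":0,"az":0,"jaw":-0.4},{"dx":0,"dy":0,"dz":0.05,"ax":0,"ay":0,"az":0,"jaw":-0.4},{"dx":0,"dy":0,"dz":0.05,"ax":0,"ay":0,"az":0,"jaw":-0.4},{"dx":0,"dy":0,"dz":0.05,"ax":0,"ay":0,"az":0,"jaw":-0.4}]'
python3 - <<'E'
from fit import *
to([.537,.0135,.0679],-.118)
c=snap('top');s=snap('side');k=6
A=cv2.resize(c['img'][190:245,215:345],None,fx=k,fy=k,interpolation=2);B=cv2.resize(s['img'][205:250,240:320],None,fx=k,fy=k,interpolation=2)
cv=np.zeros((600,780,3),np.uint8);cv[:330,:780]=A;cv[330:600,:480]=B;cv2.imwrite('pics/placed.png',cv[:,:,::-1])
E
```

```text
time_s: 15.95
eef_pos: [0.4953, -0.3351, 0.1774]
ee_rot: [1.295, 1.152, -1.294]
ft_force: [0.5, 0.5, 0.6]
grip_width: 0.0658
t 15.95 q [-0.19  0.45  0.89  1.85 -0.41  1.03  0.76] p [ 0.4953 -0.3351  0.1774] yaw_y -0.1166 tilt [-1.  0. -0.] F [0.5 0.5 0.6] w 0.0658
shift [ 0.1096  0.0008 -0.3511] ('ax', np.float64(0.0014))
```

View pics/placed.png

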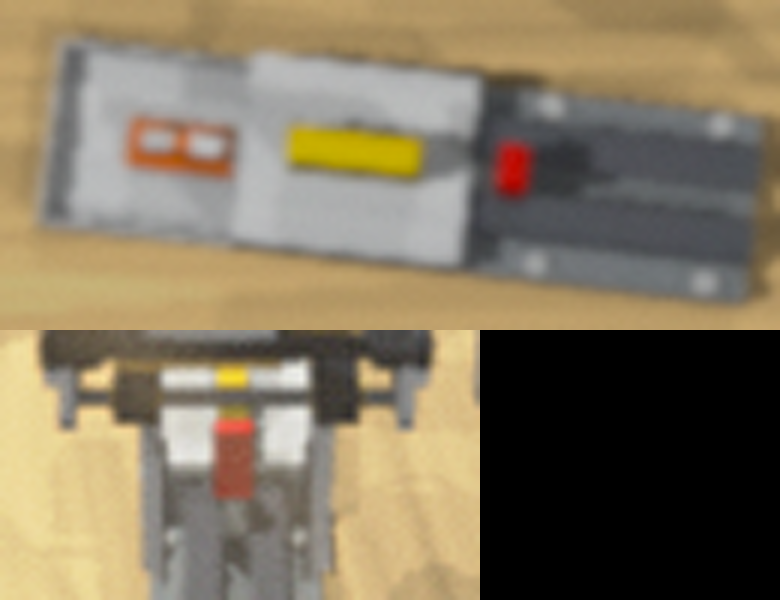

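```bash
python3 - <<'E'
from fit import *
c=snap('top')
S=[((-50,-60),(50,-60)),((50,-60),(50,60)),((50,60),(-50,60)),((-50,60),(-50,-60))]
q=np.array([.537,.0135,-.118])
im=cv2.cvtColor(cv2.imread('pics/after.png'),cv2.COLOR_BGR2RGB)[:280]
d=dict(c);d.update(img=im,fx=c['fx']*4,fy=c['fy']*4,cx=(c['cx']+.5-210)*4-.5,cy=(c['cy']+.5-185)*4-.5)
f=lambda E:[(float(a),float(b)) for a,b in E]
names='-y(x-,x+) +x(y-,y+) +y(x+,x-) -x(y+,y-)'
print(names);print('seat',f(edges(d,q,S,.045,7)));print('plate',f(edges(c,q,S,.055,7)))
px=lambda x,y:((x+.5)/6-.5+215,(y+.5)/6-.5+190)
def bed(p,z):
    w=ray(c,*px(*p),z)[:2]-q[:2];a=q[2];return (np.array([[np.cos(a),np.sin(a)],[-np.sin(a),np.cos(a)]])@w*1000).round(1)
for n,p,z in [('R',(476,172),.055),('L',(241.5,148),.055),('T',(365,64),.055),('B',(351,252),.055),('handle top ctr',(515,168),.095),('hl',(497,167),.095),('bar',(356,152),.06+.035)]:print(n,bed(p,z))
for n,p in [('Rt',((483,80),(468,265))),('Lt',((248,55),(235,240))),('Top',((483,75),(248,52))),('Bot',((468,265),(235,240)))]:
    a,b=[bed(x,.055) for x in p];print(n,a,b)
# two-sided post-centre via red mask top, and end of bed rail
E
```

```text
-y(x-,x+) +x(y-,y+) +y(x+,x-) -x(y+,y-)
seat [(-0.5, -2.299999952316284), (-1.0, -2.0), (3.5, 2.799999952316284), (3.5, 1.899999976158142), (-1.0, 1.7999999523162842), (-0.6, 1.2000000476837158), (4.7, 3.9000000953674316), (4.8, 3.700000047683716)]
plate [(-0.5, -6.300000190734863), (-0.5, -4.800000190734863), (-3.0, -4.0), (-2.6, -3.9000000953674316), (2.4, -1.399999976158142), (1.5, -2.799999952316284), (0.5, -3.9000000953674316), (0.5, -4.099999904632568)]
R [ -1.8 -62.3]
L [-3.  60.6]
T [48.2  1.7]
B [-50.7  -2.4]
handle top ctr [ -2.3 -81.6]
hl [ -2.8 -72.4]
bar [-3.2 -0.3]
Rt [ 46.8 -60.6] [-50.6 -63.5]
Lt [46.1 63.1] [-51.2  58.2]
Top [ 49.4 -60.3] [47.7 63.3]
Bot [-50.6 -63.5] [-51.2  58.2]
```

```bash
python3 - <<'E'
from fit import *
q=np.array([.537,.0135,-.118]);a=q[2];M=np.array([[np.cos(a),np.sin(a)],[-np.sin(a),np.cos(a)]])
for n in('top','side'):
    c=snap(n);k=8;up=cv2.resize(c['img'],None,fx=k,fy=k,interpolation=2);h=cv2.cvtColor(up,cv2.COLOR_RGB2HSV)
    for nm,ctr,z,lo,hi in [('bar',(0,0),.095,(22,170,0),(34,255,255)),('handle',(0,-82),.095,(0,170,0),(8,255,255))]:
        u=proj(c,[*T(q,np.array(ctr)/1000),z])*k; b=28*k
        x0,y0=int(u[0]-b),int(u[1]-b); m=cv2.inRange(h[y0:y0+2*b,x0:x0+2*b],lo,hi)
        V=h[y0:y0+2*b,x0:x0+2*b,2]; t=.8*np.percentile(V[m>0],95); m=(m>0)&(V>t)
        if not m.any(): continue
        ys,xs=np.nonzero(m);P=np.array([ray(c,(x0+x+.5)/k-.5,(y0+y+.5)/k-.5,z)[:2] for x,y in zip(xs[::7],ys[::7])])
        B=(P-q[:2])@M.T*1000; print(n,nm,B.mean(0).round(1),np.percentile(B,1,0).round(1),np.percentile(B,99,0).round(1),'minrect',np.round(cv2.minAreaRect(B.astype(np.float32)),1) if 0 else cv2.minAreaRect(B.astype(np.float32)))
# side view: silhouettes
c=snap('side');px=lambda x,y:((x+.5)/6-.5+240,(y-330+.5)/6-.5+205)
for n,p,z in [('pl front L',(166,466),.045),('pl front R',(308,462),.045),('handle L',(214.5,427),.095),('handle R',(253,427),.095)]:
    w=ray(c,*px(*p),z)[:2]-q[:2];print(n,(M@w*1000).round(1))
E
```

```text
top bar [-2.3  0.1] [-11.  -31.2] [ 6.4 31.9] minrect ((-2.3931922912597656, 0.44208526611328125), (18.364147186279297, 65.60701751708984), 0.05123065039515495)
top handle [ -1.9 -80. ] [-11.9 -86.1] [  8.5 -74. ] minrect ((-1.688614845275879, -79.97086334228516), (21.191524505615234, 12.522482872009277), 1.044437289237976)
side bar [ -3.  -12.4] [ -9.2 -24.3] [ 3.7 -1. ] minrect ((-2.593639850616455, -12.641911506652832), (23.34259605407715, 13.344754219055176), 89.49061584472656)
side handle [ -0.4 -80.2] [ -7.9 -87.1] [  6.2 -74.2] minrect ((-0.7375741004943848, -81.03123474121094), (13.972076416015625, 13.660933494567871), 4.371841907501221)
pl front L [-42.7 -43.9]
pl front R [ 44.1 -40. ]
handle L [-13.2 -81.8]
handle R [  9.5 -82. ]
```

Bar and handle agree to within about 1 to 2 mm. The gripper blocks the side camera, so I'll lift it out for one clean look at the plate edge against the block edge.

```bash
python3 -m creep '[{"dx":-0.05,"dy":0,"dz":0.02,"ax":0,"ay":0,"az":0,"jaw":-0.4},{"dx":-0.05,"dy":0,"dz":0.02,"ax":0,"ay":0,"az":0,"jaw":-0.4},{"dx":-0.05,"dy":0,"dz":0,"ax":0,"ay":0,"az":0,"jaw":-0.4},{"dx":-0.05,"dy":0,"dz":0,"ax":0,"ay":0,"az":0,"jaw":-0.4},{"dx":0,"dy":0,"dz":0,"ax":0,"ay":0,"az":0,"jaw":-0.4}]'
python3 - <<'E'
from fit import *
n=6;ims=[snap('side') for _ in range(n)];c=ims[0];m=np.mean([i['img'].astype(float) for i in ims],0).astype(np.uint8)
k=9;A=cv2.resize(m[200:265,238:322],None,fx=k,fy=k,interpolation=2);cv2.imwrite('pics/side9.png',A[:,:,::-1])
q=np.array([.537,.0135,-.118])
for p,z in [((-50,-60),.055),((50,-60),.055),((-50,60),.055),((50,60),.055),((-50,-60),.045),((50,-60),.045),((-12,-82),.095),((12,-82),.095)]:
    u=proj(c,[*T(q,np.array(p)/1000),z]);print(p,z,((u+.5-[238,200])*k-.5).round(0))
E
```

```text
time_s: 16.75
eef_pos: [0.4935, -0.3704, 0.3763]
ee_rot: [1.295, 1.145, -1.289]
ft_force: [0.2, -0.2, -1.0]
grip_width: 0.0656
(-50, -60) 0.055 [248. 249.]
(50, -60) 0.055 [497. 248.]
(-50, 60) 0.055 [253. 103.]
(50, 60) 0.055 [486. 102.]
(-50, -60) 0.045 [249. 270.]
(50, -60) 0.045 [497. 269.]
(-12, -82) 0.095 [343. 191.]
(12, -82) 0.095 [404. 191.]
```

View pics/side9.png

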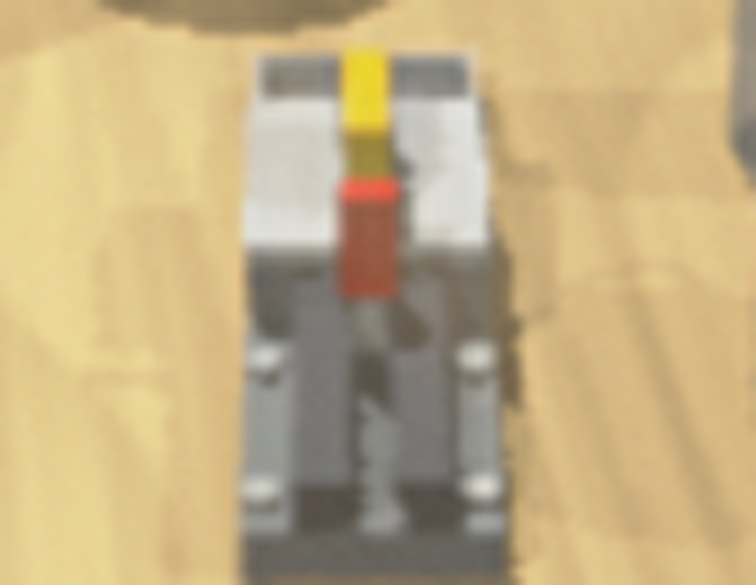

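```bash
python3 - <<'E'
from fit import *
m=np.mean([snap('side')['img'].astype(float) for _ in range(8)],0);c=snap('side');q=np.array([.537,.0135,-.118])
g=m.mean(2).astype(np.float32)
ds=np.arange(-8,8.01,.5)
for z in (.055,.05,.042,.036,.03,.024,.015,.008):
    for sx in(-1,1):
        p=np.array([proj(c,[*T(q,np.array([sx*(50+d),-60])/1000),z]) for d in ds],np.float32)
        v=cv2.remap(g,p[None,:,0].copy(),p[None,:,1].copy(),cv2.INTER_CUBIC)[0];print(z,'+x' if sx>0 else '-x',v[::2].round().astype(int))
# long-edge lines in top view, averaged
E
```

```text
0.055 -x [160 160 159 158 158 160 162 165 169 173 178 181 185 187 188 187 188]
0.055 +x [162 160 155 147 138 131 123 117 115 118 125 134 144 153 158 161 164]
0.05 -x [120 119 119 118 119 122 127 132 140 152 162 172 181 188 189 188 188]
0.05 +x [128 128 126 123 120 117 113 110 109 109 110 112 117 126 136 146 156]
0.042 -x [ 99  99  99  97  96 100 106 113 123 139 152 166 178 188 190 189 188]
0.042 +x [111 110 109 109 110 110 110 109 108 109 110 111 115 124 134 145 154]
0.036 -x [ 99  99 100  99  99 103 110 117 128 142 157 168 179 187 190 188 187]
0.036 +x [111 111 111 111 110 110 109 108 107 107 109 111 116 125 136 147 156]
0.03 -x [ 98  97  98  99 101 106 114 122 130 144 157 168 177 185 188 188 187]
0.03 +x [112 112 113 112 112 111 110 109 108 109 111 114 118 127 139 150 159]
0.024 -x [ 95  94  97  99 102 108 120 130 141 153 165 174 180 185 187 186 184]
0.024 +x [110 110 111 111 111 111 111 110 109 109 110 111 113 119 127 135 143]
0.015 -x [ 99 102 108 115 122 129 140 148 154 162 171 176 180 183 183 181 179]
0.015 +x [107 109 111 112 113 113 112 110 107 104 102  99  98  99 102 105 111]
0.008 -x [175 175 175 175 173 172 171 170 170 170 173 176 179 181 181 181 180]
0.008 +x [172 174 173 171 167 161 152 141 131 121 113 107 105 108 114 122 133]
```

Side view: the plate's front edge runs from 243 to 492 and the handle from 339 to 400. On the -x side, the plate and block edges coincide to about 0.3 mm. I'm handing it in.

```bash
python3 -c "
from station import *;print(job_done(),get_obs()['time_s'])"
```

```text
the job is handed in; nothing more can be done
the job is handed in; nothing more can be done
```

The job is done and handed in, with the last clock reading about 17 s of the 58 s allowed; no verdict was reported.

**What I did**
- I gripped the red handle and pushed the scraper about 110 mm, until it met its end stop with a y force of -25 N. The scrap dropped into the tray, and I left the scraper there.
- I then gripped the plate by its bar, lowered it onto the seat block until it touched (about 10 N), released it and moved the arm well clear.
- I did not touch the bottles, pot, tub or colander, though I did not measure them again at the end.

**Last checks**
- **Flushness:** the plate and block edges agree to about 0.3 mm on the -x side (side camera) and the -y side (top camera). Their turn agrees to about 0.003 rad.
- **Scrap and scraper:** the top view shows the scrap in the tray. The handle centre measured -80 to -81.6 mm, against -82 mm expected.

**Checks that disagreed**
- **Block angle:** my first camera estimate was -0.091 rad, but the path of the gripped scraper gave -0.12. I used -0.118, and later edge fits agreed with it.
- **Other two edges:** the top view was unclear on the plate's +y edge (up to 2–3 mm out) and +x edge (about 6 mm between plate and block). I put this down to low contrast and shadow. Comparing the bar and plate with the scraper handle gave mostly 0.5–2 mm, and up to about 2.5 mm in one view partly blocked by the gripper.

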